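# Start three kitchen timers in order

## Robot

A 6-joint arm with a two-finger parallel gripper is mounted at the origin on a cart in front of the work surface, level with it; the furniture and walls round the work are solid. World frame = base frame: x ahead of the robot, y to its left, z up, the work surface at z = 0. Lengths are in mm, angles in rad, forces in N, time in s.
With the tool pointing down it reaches from about 275 to 1000 mm from the base axis. Payload 8.4 kg.
Tool frame: the origin (TCP) lies between the finger pads; the fingertips stand 22 mm ahead of it and the grasp point (between the pads) lies 3 mm ahead of it; z points along the fingers, y is the line along which they close (so a half turn about z gives the same grasp; the last joint's range is limited). The gripper opens to 85 mm and grips with 20 to 120 N. Pads are 22 mm wide; open, the fingers measure 114 mm over their backs; the gripper's body (76 mm by 85 mm) begins 54 mm behind the grasp point. The pads swing forward as they close: fully open they stand 13 mm farther back than shut.
Start: joints at [-1.32, 0.353, 1.633, -0, 1.155, -0.002], TCP at [156.321, -605.138, 253.281] pointing down, gripper open.
Joint ranges: [-2.63, 2.63], [-0.92, 2.1], [0.06, 2.66], [-1.3, 4.44], [0, 2.69], [-3.02, 3.02]. Speed limits (rad/s): [2.22, 2.22, 2.79, 3.14, 3.14, 3.14].

## Interface

Orientations are given as [roll, pitch, yaw] about the fixed x, y, z axes, in that order (R = Rz(yaw) Ry(pitch) Rx(roll)).
In Python, from rig import r, grab_frame gives the robot as it stands.
- The arm moves only by the shell command python3 -m inch 'ROWS' [FORCE]. ROWS is JSON, a list of rows, each a list of 7 numbers: the turn, a rotation vector about the tool's x, y, z as a fraction of full scale, then the shift along the tool's x, y, z as a fraction of full scale, then the closure, from 0 (fully open) to 1 (shut). In form: [[rx, ry, rz, dx, dy, dz, fingers], ...]. A call has 1 to 8 rows; each row shifts and turns the commanded pose from where the row before left it, along the tool's axes as they then stand; what a row does not reach is not made up. Full scale, the value 1, is 2.5 cm for a shift and pi rad for a turn. A row lasts 1/12 s, in which the tool goes at most 41.7 mm and 7.16 degrees, less where a joint would pass 70% of its speed; a pose out of reach is approached as far as the arm can. A call with a number of a shift or a turn outside -1 to 1 is refused whole. A call with a gripper value outside its range is refused whole. The fingers move at their own pace and stop on an object; FORCE is the grip in N (left out, the last holds). Time passes only in rows, so rows that do not move let the fingers close. It gives the time, the measured TCP pose, the force, the opening and the grip force at its end, in the units of the state.
- r.sense(): the state, without advancing time (a new reading comes with each control period).
- grab_frame(name): name is "side" or "top"; returns a dict with "pixels" (480x640x3 uint8, red, green, blue), "z_map" (480x640 float32, mm along the optical axis (not along the pixel's ray), 0 where there is no reading), "vertical_fov" (degrees; the focal length in pixels is half the picture's height over the tangent of half this angle, whatever the lens; pixels are square), "cx", "cy" (the principal point, pixels), "dist" ([k1, k2, p1, p2, k3] as OpenCV has them; the pictures are not rectified), "cam_to_world" (4x4, takes a point from camera to world coordinates). Camera axes: x right, y down, z forward; pixel columns grow to the right and rows downward; lengths in mm; the calibration is good to about 2 mm. A picture is of the moment at which its call begins.
- r.sign_off(): hands the job in; it is judged then, once.
The state is a dict: "clock": time; "qpos": joint angles; "qvel": joint speeds; "joint_efforts": joint torques, N m; "eef_pos": TCP position; "tcp_rot": TCP orientation; "contact_force": force on the tool from outside, world axes, zero at the start; "wrist_torque": the same for the moment, N m; "opening": opening from 0.0 (shut) to 1.0 (fully open); "grasp_force": force on a finger pad.
Only numpy, scipy, OpenCV 4.12 (cv2) and the standard library are available. Lean on these libraries where they do the work, as an engineer would, in place of code of your own. Each camera call takes 0.05 s, during which the arm holds its last target. There are 200 camera calls.

## Task

Three trays have gone into the oven: start their kitchen timers in the same order, first the round one, then the square one, then the triangular one, by pressing each steel button down with a light push of the fingertips until it stays down near its stop. The oblong timer is not needed, so leave its button up. Do not lift, tip or shove the timers, and leave the other things on the table where they are.

Things in the scene. Friction and masses are not known exactly. Their poses are not given: they have to be found in the camera images.
- round_timer: Loose black kitchen timer, round, 80 mm in diameter, 32 mm high without its button, about 0.35 kg, lying flat. Origin: centre of its underside, straight below the button; z up, the small screen on top lies towards -x of the button.
- round_timer_button_top (a point): Centre of the top face of the round timer's steel start button, a flat-topped 31 mm disc; 50 mm above the table while up. The disc is a sprung cap on the button's stem: it gives 0.67 mm a newton (at most 8 mm) and springs back, so while pressing it goes about 2 mm further than the button's own travel. Moves with the cap; z up.
- round_timer_button (a joint): Travel of the round timer's start button: 0 up (as it starts), grows downwards to its stop at 0.009 m (beyond that only the sprung cap gives). It yields at about 2.5 N, has no spring and stays where it is left; the timer starts at 0.005 m.
- square_timer: Loose black kitchen timer, square, 72 x 72 mm, 32 mm high without its button, about 0.35 kg, lying flat. Origin: centre of its underside, straight below the button; z up, the small screen on top lies towards -x of the button.
- square_timer_button_top (a point): Centre of the top face of the square timer's steel start button, a flat-topped 31 mm disc; 50 mm above the table while up. The disc is a sprung cap on the button's stem: it gives 0.67 mm a newton (at most 8 mm) and springs back, so while pressing it goes about 2 mm further than the button's own travel. Moves with the cap; z up.
- square_timer_button (a joint): Travel of the square timer's start button: 0 up (as it starts), grows downwards to its stop at 0.009 m (beyond that only the sprung cap gives). It yields at about 2.5 N, has no spring and stays where it is left; the timer starts at 0.005 m.
- triangular_timer: Loose black kitchen timer, triangular with three equal sides and well rounded corners, 77 mm across x by 80 mm along y, 32 mm high without its button, about 0.35 kg, lying flat. Origin: centre of its underside, straight below the button; z up, the small screen on top lies towards -x of the button.
- triangular_timer_button_top (a point): Centre of the top face of the triangular timer's steel start button, a flat-topped 31 mm disc; 50 mm above the table while up. The disc is a sprung cap on the button's stem: it gives 0.67 mm a newton (at most 8 mm) and springs back, so while pressing it goes about 2 mm further than the button's own travel. Moves with the cap; z up.
- triangular_timer_button (a joint): Travel of the triangular timer's start button: 0 up (as it starts), grows downwards to its stop at 0.009 m (beyond that only the sprung cap gives). It yields at about 2.5 N, has no spring and stays where it is left; the timer starts at 0.005 m.
- oblong_timer: Loose black kitchen timer, oblong, 44 x 104 mm, 32 mm high without its button, about 0.35 kg, lying flat. Origin: centre of its underside, straight below the button; z up, the small screen on top lies towards +y of the button.
- oblong_timer_button_top (a point): Centre of the top face of the oblong timer's steel start button, a flat-topped 31 mm disc; 50 mm above the table while up. The disc is a sprung cap on the button's stem: it gives 0.67 mm a newton (at most 8 mm) and springs back, so while pressing it goes about 2 mm further than the button's own travel. Moves with the cap; z up.
- oblong_timer_button (a joint): Travel of the oblong timer's start button: 0 up (as it starts), grows downwards to its stop at 0.009 m (beyond that only the sprung cap gives). It yields at about 2.5 N, has no spring and stays where it is left; the timer starts at 0.005 m.
- tape: Roll of white ribbon tape lying flat, 58 mm across, 18 mm high. Bystander, loose; origin at the centre of its underside.
- ring: Plain round tin cookie cutter, 62 mm across, 23 mm high. Bystander, loose; origin at the centre of its underside.
- star: Star-shaped tin cookie cutter, 62 mm across, 23 mm high. Bystander, loose; origin at the centre of its underside.
- cup: Black tumbler standing upside down, 84 mm across, 97 mm high. Bystander, loose; origin at the centre of its underside.
- pen: Marker pen lying along its y axis, 128 mm long, 15 mm high. Bystander, loose; origin at the centre of its underside.
- probe: Pocket dial probe thermometer lying along its y axis, 140 mm long, 10 mm high. Bystander, loose; origin at the centre of its underside.
- stopper_front: Small glass stopper standing on the steel table top, 29 mm across, 40 mm high. Bystander, loose; origin at the centre of its underside.

How it is judged:
By the outcome, as a careful person would: the job done as asked, in the order asked, and still so for the second after the job is handed in, with the robot touching nothing.
It also fails if it takes over 48 s, if anything falls off the work surface, if the arm or the gripper's body presses on something with over 40 N, if the wrist force passes 120 N, or if a joint passes its speed limit or range.

## Working session

There is one attempt and no reset: what is moved stays moved. The work goes in short steps, Python scripts to look and compute and a shell command to move; the robot and the scene stay as the last step left them, time stands still between calls to the robot, and variables do not carry over. Pictures are saved under pics/ and viewed, at most 10 in all, crops included, and the job is handed in when it is done.

```bash
mkdir -p pics; python3 - <<'E'
from rig import r, grab_frame
import cv2,numpy as np
for n in("top","side"):
    f=grab_frame(n); np.savez(f"pics/{n}0.npz",**f); cv2.imwrite(f"pics/{n}0.png",f["pixels"][:,:,::-1])
    print(n,f["vertical_fov"],f["cx"],f["cy"],f["dist"],np.round(f["cam_to_world"],3).tolist(),(f["z_map"]>0).mean())
print(r.sense())
E
```

```text
top 52.208139882125415 319.29541353631595 239.36598780954807 [-0.05175935  0.          0.          0.          0.        ] [[-0.027, -0.988, 0.15, 381.685], [-1.0, 0.028, 0.006, -9.205], [-0.01, -0.15, -0.989, 901.095], [0.0, 0.0, 0.0, 1.0]] 0.996005859375
side 42.35755635571293 323.4999209270845 232.80476577984317 [-0.14134883  0.          0.          0.          0.        ] [[-0.917, -0.166, 0.363, 137.364], [-0.398, 0.328, -0.857, 875.099], [0.024, -0.93, -0.367, 430.226], [0.0, 0.0, 0.0, 1.0]] 0.9959407552083334
{'clock': 0.1, 'qpos': array([-1.32043733e+00,  3.53576156e-01,  1.63407496e+00, -8.43689227e-06,
        1.15516997e+00, -2.39053644e-03]), 'qvel': array([-0.00031783, -0.00265856, -0.00248236, -0.00077453, -0.00067205,
       -0.00182478]), 'joint_efforts': array([ 4.03246977e-04, -6.06358194e+01, -3.42818999e+01,  9.60953889e-05,
        3.93227252e-03, -6.80034162e-06]), 'eef_pos': array([ 156.19639438, -604.7553779 ,  252.63193199]), 'tcp_rot': array([-3.14036421e+00,  4.77779108e-06,  2.52752945e-01]), 'contact_force': array([-0.17104569, -0.37967915, -0.04420988]), 'wrist_torque': array([ 0.00884426,  0.02785485, -0.02091107]), 'grasp_force': 0.0, 'opening': 1.0004478396015384}
```

View pics/top0.png

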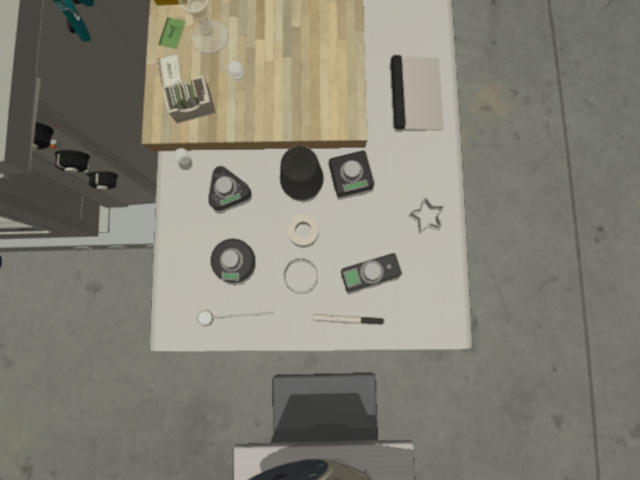

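View pics/side0.png

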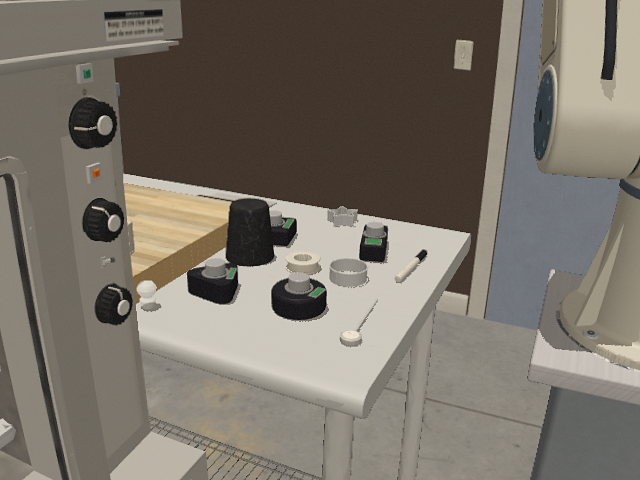

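The top view shows the buttons at about round (230,258), square (352,170), triangular (226,186) and oblong (372,271). In the side view they are round (298,283), square (276,217) and triangular (214,268). The cup stands close to the square timer, and the oven is on the left.

```bash
cat > h.py <<'E'
import numpy as np,cv2
def K(f):
    F=240/np.tan(np.radians(float(f["vertical_fov"]))/2); return np.array([[F,0,float(f["cx"])],[0,F,float(f["cy"])],[0,0,1]])
def ray(f,uv):
    p=cv2.undistortPoints(np.array([[uv]],float),K(f),f["dist"])[0,0]
    M=f["cam_to_world"]; return M[:3,3],M[:3,:3]@np.array([p[0],p[1],1])
def onz(f,uv,z):
    o,d=ray(f,uv); return o+d*(z-o[2])/d[2]
def blob(f,uv,w=16):
    # grey steel cap: bright, unsaturated, within a window; the biggest blob containing the seed
    u,v=uv; c=f["pixels"][v-w:v+w,u-w:u+w].astype(int); g=c.max(2)
    m=((g>118)&(g<190)&(np.ptp(c,axis=2)<22)).astype(np.uint8)
    n,l,s,ce=cv2.connectedComponentsWithStats(m,connectivity=4); k=l[w,w]
    return ce[k]+[u-w,v-w],s[k],l==k
def tri(r1,r2):
    (o1,d1),(o2,d2)=r1,r2
    t=np.linalg.lstsq(np.c_[d1,-d2],o2-o1,rcond=None)[0]; a=o1+t[0]*d1;b=o2+t[1]*d2
    return (a+b)/2,np.linalg.norm(a-b)
def depthpts(f):
    V,U=np.mgrid[0:480,0:640]; p=cv2.undistortPoints(np.stack([U,V],-1).reshape(-1,1,2).astype(float),K(f),f["dist"]).reshape(480,640,2)
    P=np.dstack([p,np.ones((480,640))])*f["z_map"][...,None]
    return P@f["cam_to_world"][:3,:3].T+f["cam_to_world"][:3,3]
E
python3 - <<'E'
from h import *
T=dict(np.load("pics/top0.npz"));S=dict(np.load("pics/side0.npz"))
s={"round":((230,258),(298,283)),"square":((352,170),(276,217)),"tri":((226,186),(214,268)),"obl":((372,271),(375,228))}
PT,PS=depthpts(T),depthpts(S)
for n,(a,b) in s.items():
    print(n)
    R=[]
    for f,P,uv in((T,PT,a),(S,PS,b)):
        # cap top by depth: points 46..54 mm high near the seed
        Q=P[uv[1]-16:uv[1]+16,uv[0]-20:uv[0]+20]; m=(np.abs(Q[...,2]-50)<3)
        V,U=np.nonzero(m); c=np.array([U.mean()+uv[0]-20,V.mean()+uv[1]-16]); q=Q[m]
        print(" depth n",m.sum(),"px",c.round(1),"mean",q.mean(0).round(1),"mid",((q.max(0)+q.min(0))/2).round(1),"ext",np.ptp(q,axis=0).round(1),"ray z50",onz(f,c,50).round(1))
        R.append(ray(f,c)); c2,st,_=blob(f,uv); print(" colour",c2.round(1),st)
    p,e=tri(*R);print(" tri",p.round(1),"gap",round(e,1))
big=np.vstack([cv2.resize(T["pixels"][140:300,170:440],None,fx=2.9,fy=2.9)])
cv2.imwrite("pics/crop.png",big[:,:,::-1])
# obstacles >60 mm in the work zone
m=(PT[...,2]>60)&(PT[...,0]>250)&(PT[...,0]<750)&(abs(PT[...,1])<450)
for x in range(250,750,50):
    k=m&(abs(PT[...,0]-x-25)<25)
    if k.any(): 
        q=PT[k]; 
        for y in range(-450,450,50):
            j=abs(q[:,1]-y-25)<25
            if j.sum()>5: print(x,y,"zmax",q[j,2].max().round())
E
```

```text
round
 depth n 228 px [229.6 258.6] mean [481.1 154.2  50.4] mid [481.3 154.6  50.4] ext [30.2 30.3  5. ] ray z50 [481.1 154.2  50. ]
 colour [230.5 258.3] [  6   7  23  22 327]
 depth n 175 px [298.6 276.8] mean [477.9 157.3  49.1] mid [478.7 155.7  49.2] ext [29.3 31.3  4.4] ray z50 [477.1 159.1  50. ]
 colour [298.2 282. ] [  3   5  29  22 358]
 tri [480.4 154.3  47.5] gap 2.0
square
 depth n 214 px [351.9 168.7] mean [637.4 -65.8  50.4] mid [637.3 -66.   50.1] ext [29.9 29.   5.8] ray z50 [637.5 -65.8  50. ]
 colour [351.3 168.9] [  5   7  22  18 272]
 depth n 85 px [274.  215.7] mean [626.8 -51.3  49.5] mid [621.  -22.8  50. ] ext [ 50.9 112.1   5.8] ray z50 [625.8 -49.2  50. ]
 colour [275.4 216.8] [  0   0  32  32 854]
 tri [637.6 -67.1  42.8] gap 4.3
tri
 depth n 209 px [223.1 184.8] mean [614.6 166.1  50.4] mid [614.6 166.1  50. ] ext [30.2 30.8  5.9] ray z50 [614.7 166.2  50. ]
 colour [224.6 186. ] [  5   6  21  23 309]
 depth n 147 px [214.7 262.3] mean [611.1 168.3  49.2] mid [611.7 166.8  49.2] ext [29.7 31.   4.3] ray z50 [610.1 169.9  50. ]
 colour [212.9 267.4] [  4   6  24  20 294]
 tri [614.1 166.   48. ] gap 2.4
obl
 depth n 228 px [372.4 271. ] mean [452.5 -94.6  50.4] mid [452.6 -94.9  50.1] ext [28.4 29.8  5.6] ray z50 [452.5 -94.7  50. ]
 colour [369.9 267.1] [  0   0  30  28 508]
 depth n 95 px [374.9 224.7] mean [449.4 -91.3  49. ] mid [450.2 -93.9  49.3] ext [29.7 33.7  4.1] ray z50 [448.6 -88.6  50. ]
 colour [373.9 228.7] [  3  10  26  16 188]
 tri [451.8 -95.2  47.3] gap 2.0
350 -50 zmax 901.0
500 300 zmax 428.0
500 350 zmax 384.0
550 0 zmax 70.0
550 300 zmax 429.0
600 -50 zmax 100.0
600 0 zmax 102.0
600 50 zmax 102.0
600 300 zmax 430.0
600 350 zmax 322.0
600 400 zmax 216.0
650 0 zmax 101.0
650 50 zmax 100.0
650 300 zmax 429.0
700 150 zmax 97.0
700 200 zmax 112.0
700 250 zmax 100.0
700 300 zmax 429.0
```

View pics/crop.png

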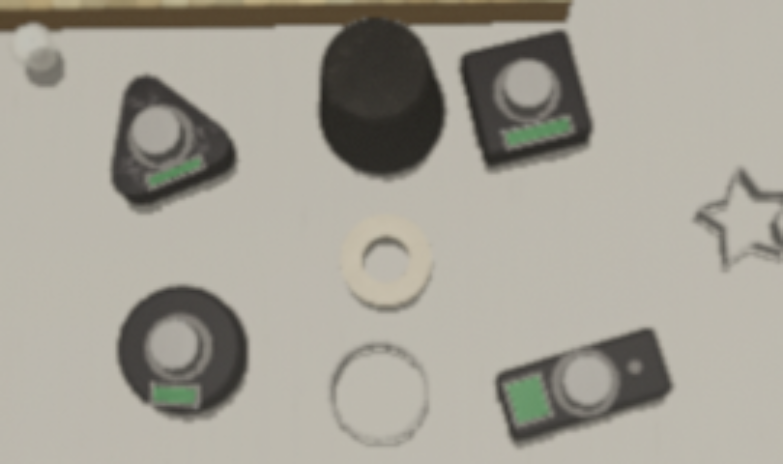

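Both views agree to 2–3 mm, and the caps measure 30 mm across and about 50 mm high. Button centres (x, y) are round (481, 154), square (637, -66) and triangular (614.5, 166). I'll shut the fingers and turn to yaw π/2, so the closing axis runs along x and clears the cup.

```bash
python3 -m inch '[[0,0,-0.0375,0,0,0,1],[0,0,-0.0375,0,0,0,1],[0,0,-0.0375,0,0,0,1],[0,0,-0.0375,0,0,0,1],[0,0,-0.0375,0,0,0,1],[0,0,-0.0375,0,0,0,1],[0,0,-0.0375,0,0,0,1],[0,0,-0.0375,0,0,0,1]]' 20
python3 -m inch '[[0,0,-0.0375,0,0,0,1],[0,0,-0.0375,0,0,0,1],[0,0,-0.0375,0,0,0,1],[0,0,-0.007,0,0,0,1],[0,0,0,0,0,0,1]]'
```

```text
clock: 0.77
eef_pos: [156.2, -604.8, 252.8]
tcp_rot: [-3.141, -0.001, 1.201]
contact_force: [-0.4, -0.6, 0.0]
opening: -0.0
grasp_force: 0.0
clock: 1.18
eef_pos: [156.3, -605.0, 253.0]
tcp_rot: [-3.141, -0.001, 1.569]
contact_force: [-0.6, -1.0, 0.9]
opening: -0.001
grasp_force: 0.0
```

```bash

python3 -m inch '[[0,0,0,0.95,0.4,0,1],[0,0,0,0.95,0.4,0,1],[0,0,0,0.95,0.4,0,1],[0,0,0,0.95,0.4,0,1],[0,0,0,0.95,0.4,0,1],[0,0,0,0.95,0.4,0,1],[0,0,0,0.95,0.4,0,1],[0,0,0,0.95,0.4,0,1]]'
python3 -m inch '[[0,0,0,0.95,0.4,0,1],[0,0,0,0.95,0.4,0,1],[0,0,0,0.95,0.4,0,1],[0,0,0,0.95,0.4,0,1],[0,0,0,0.95,0.4,0,1],[0,0,0,0.95,0.4,0,1],[0,0,0,0.95,0.4,0,1],[0,0,0,0.95,0.4,0,1]]'
python3 -m inch '[[0,0,0,0.95,0.4,0,1],[0,0,0,0.95,0.4,0,1],[0,0,0,0.95,0.4,0,1],[0,0,0,0.95,0.4,0,1],[0,0,0,0.95,0.4,0,1],[0,0,0,0.95,0.4,0,1],[0,0,0,0.95,0.4,0,1],[0,0,0,0,0,0,1]]'
```

```text
clock: 1.85
eef_pos: [236.6, -413.9, 253.2]
tcp_rot: [3.142, -0.0, 1.566]
contact_force: [0.4, -0.5, 0.3]
opening: -0.001
grasp_force: 0.0
clock: 2.52
eef_pos: [316.6, -224.0, 253.4]
tcp_rot: [3.141, 0.0, 1.566]
contact_force: [0.7, -1.2, 0.2]
opening: 0.001
grasp_force: 0.0
clock: 3.18
eef_pos: [387.7, -56.0, 253.5]
tcp_rot: [3.14, -0.001, 1.569]
contact_force: [0.2, -0.5, 0.6]
opening: -0.004
grasp_force: 0.0
```

```bash

python3 -m inch '[[0,0,0,0.93,0.415,0,1],[0,0,0,0.93,0.415,0,1],[0,0,0,0.93,0.415,0,1],[0,0,0,0.93,0.415,0,1],[0,0,0,0.93,0.415,0.8,1],[0,0,0,0.93,0.415,0.8,1],[0,0,0,0.93,0.415,0.8,1],[0,0,0,0.93,0.415,0.8,1]]'
python3 -m inch '[[0,0,0,0.93,0.415,0.8,1],[0,0,0,0,0,0.8,1],[0,0,0,0,0,0.8,1],[0,0,0,0,0,0.4,1],[0,0,0,0,0,0,1],[0,0,0,0,0,0,1]]'
```

```text
clock: 3.85
eef_pos: [469.8, 127.9, 172.5]
tcp_rot: [3.141, 0.0, 1.567]
contact_force: [-0.3, 0.5, 1.0]
opening: -0.001
grasp_force: 0.0
clock: 4.35
eef_pos: [479.6, 149.9, 103.3]
tcp_rot: [-3.141, 0.0, 1.569]
contact_force: [-0.0, -0.5, -0.5]
opening: 0.004
grasp_force: 0.0
```

```bash

python3 -m inch '[[0,0,0,0.17,0.06,0.5,1],[0,0,0,0,0,0.4,1],[0,0,0,0,0,0,1],[0,0,0,0,0,0,1]]'
python3 - <<'E'
from rig import grab_frame
import cv2
f=grab_frame("side"); cv2.imwrite("pics/s1.png",cv2.resize(f["pixels"][170:330,200:400],None,fx=3,fy=3)[:,:,::-1])
E
```

```text
clock: 4.68
eef_pos: [481.2, 154.3, 81.1]
tcp_rot: [-3.141, 0.0, 1.57]
contact_force: [-0.0, -0.2, -0.1]
opening: -0.0
grasp_force: 0.0
```

View pics/s1.png

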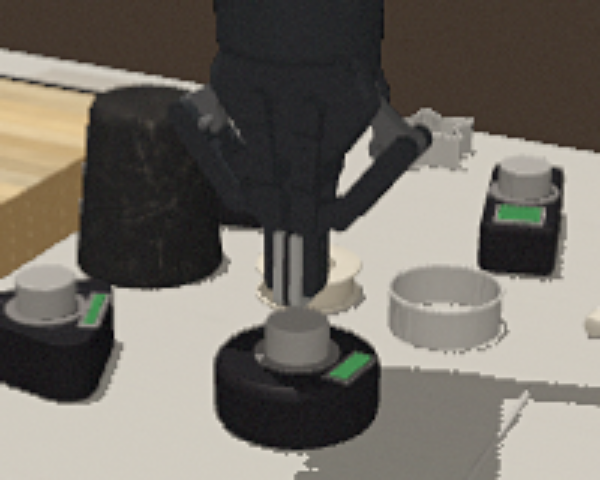

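The shut fingertips (crop px 300,300) hang centred over the round button (298,330), a few mm above it. Now I'll press in small steps, watching the force.

```bash

python3 -m inch '[[0,0,0,0,0,0.2,1],[0,0,0,0,0,0.16,1],[0,0,0,0,0,0.04,1],[0,0,0,0,0,0.04,1],[0,0,0,0,0,0.04,1],[0,0,0,0,0,0,1],[0,0,0,0,0,0,1]]'
python3 -m inch '[[0,0,0,0,0,0.04,1],[0,0,0,0,0,0.04,1],[0,0,0,0,0,0.04,1],[0,0,0,0,0,0.04,1],[0,0,0,0,0,0,1],[0,0,0,0,0,0,1]]'
```

```text
clock: 5.32
eef_pos: [481.4, 154.5, 68.8]
tcp_rot: [3.141, 0.0, 1.571]
contact_force: [0.5, -0.1, 1.5]
opening: 0.004
grasp_force: 1.0
clock: 5.82
eef_pos: [481.3, 154.6, 64.7]
tcp_rot: [3.142, -0.0, 1.571]
contact_force: [1.0, -1.3, 2.4]
opening: 0.001
grasp_force: 1.0
```

```bash

python3 -m inch '[[0,0,0,0,0,0.04,1],[0,0,0,0,0,0.04,1],[0,0,0,0,0,0.04,1],[0,0,0,0,0,0,1],[0,0,0,0,0,0,1]]'
python3 -m inch '[[0,0,0,0,0,0.04,1],[0,0,0,0,0,0.02,1],[0,0,0,0,0,0,1],[0,0,0,0,0,0,1]]'
```

```text
clock: 6.23
eef_pos: [481.3, 154.6, 61.7]
tcp_rot: [3.142, -0.0, 1.571]
contact_force: [0.5, -1.8, 2.4]
opening: 0.0
grasp_force: 1.0
clock: 6.57
eef_pos: [481.3, 154.6, 60.4]
tcp_rot: [3.141, -0.0, 1.571]
contact_force: [0.5, -1.4, 4.3]
opening: -0.001
grasp_force: 2.0
```

```bash

python3 -m inch '[[0,0,0,0,0,0.04,1],[0,0,0,0,0,0,1],[0,0,0,0,0,0,1]]'
python3 -m inch '[[0,0,0,0,0,-0.1,1],[0,0,0,0,0,-0.2,1],[0,0,0,0,0,-0.8,1],[0,0,0,0,0,-1,1],[0,0,0,0,0,-1,1],[0,0,0,0,0,-1,1],[0,0,0,0,0,-0.8,1],[0,0,0,0,0,0,1]]'
```

```text
clock: 6.82
eef_pos: [481.3, 154.6, 59.4]
tcp_rot: [3.141, -0.0, 1.571]
contact_force: [0.2, -1.1, 5.5]
opening: -0.003
grasp_force: 2.7
clock: 7.48
eef_pos: [482.9, 155.3, 185.6]
tcp_rot: [3.137, -0.002, 1.571]
contact_force: [1.0, 0.8, -0.0]
opening: -0.002
grasp_force: 0.0
```

```bash

python3 -m inch '[[0,0,0,-0.88,0.615,0,1],[0,0,0,-0.88,0.615,0,1],[0,0,0,-0.88,0.615,0,1],[0,0,0,-0.88,0.615,0,1],[0,0,0,-0.88,0.615,0,1],[0,0,0,-0.88,0.615,0,1],[0,0,0,-0.88,0.615,0,1],[0,0,0,-0.88,0.615,0,1]]'
python3 -m inch '[[0,0,0,-0.88,0.615,0,1],[0,0,0,-0.88,0.615,0,1],[0,0,0,0,0,0,1],[0,0,0,0,0,0,1]]'
python3 - <<'E'
from h import *
from rig import grab_frame
for n in("side","top"):
    f=grab_frame(n);P=depthpts(f)
    for k,c in(("round",(481,154)),("tri",(614.5,166)),("obl",(452.5,-94.7))):
        m=(np.hypot(P[...,0]-c[0],P[...,1]-c[1])<10)&(P[...,2]<70); print(n,k,m.sum(),np.median(P[m][:,2]) if m.any() else None)
E
```

```text
clock: 8.15
eef_pos: [604.1, -22.5, 180.8]
tcp_rot: [-3.14, -0.0, 1.571]
contact_force: [0.2, 0.1, 0.3]
opening: -0.0
grasp_force: 0.0
clock: 8.48
eef_pos: [634.6, -66.3, 180.6]
tcp_rot: [-3.14, -0.0, 1.569]
contact_force: [-0.5, -0.2, -0.1]
opening: 0.001
grasp_force: 0.0
side round 67 40.311539408871
side tri 58 49.267524213857484
side obl 35 49.286738981038695
top round 99 41.5567134612254
top tri 94 50.69701349506528
top obl 0 None
```

The round button has dropped 9 mm, to its stop. Next I'll descend over the square one: adjust +2.5 mm in x, then 100 mm down to TCP z of about 80.

```bash

python3 -m inch '[[0,0,0,0,0.1,0.8,1],[0,0,0,0,0,0.8,1],[0,0,0,0,0,0.8,1],[0,0,0,0,0,0.8,1],[0,0,0,0,0,0.5,1],[0,0,0,0,0,0.3,1],[0,0,0,0,0,0,1],[0,0,0,0,0,0,1]]'
python3 - <<'E'
from rig import grab_frame
import cv2
f=grab_frame("side"); cv2.imwrite("pics/s2.png",cv2.resize(f["pixels"][130:290,180:380],None,fx=3,fy=3)[:,:,::-1])
E
```

```text
clock: 9.25
eef_pos: [637.5, -65.1, 82.1]
tcp_rot: [-3.142, -0.0, 1.571]
contact_force: [-0.3, 0.5, 0.2]
opening: 0.002
grasp_force: 0.0
```

View pics/s2.png

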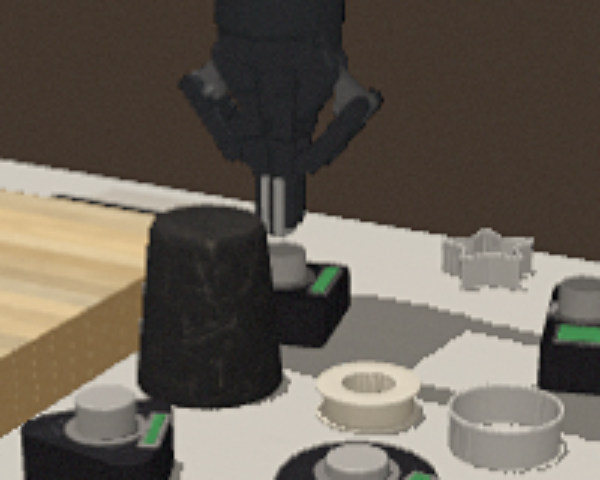

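The fingertips (crop px 282,232) are over the square button (285,250), with the cup untouched. The round button is down. Pressing.

```bash

python3 -m inch '[[0,0,0,0,0,0.2,1],[0,0,0,0,0,0.16,1],[0,0,0,0,0,0.04,1],[0,0,0,0,0,0.04,1],[0,0,0,0,0,0.04,1],[0,0,0,0,0,0.04,1],[0,0,0,0,0,0,1],[0,0,0,0,0,0,1]]'
python3 -m inch '[[0,0,0,0,0,0.04,1],[0,0,0,0,0,0.04,1],[0,0,0,0,0,0.04,1],[0,0,0,0,0,0.04,1],[0,0,0,0,0,0.04,1],[0,0,0,0,0,0.04,1],[0,0,0,0,0,0,1],[0,0,0,0,0,0,1]]'
```

```text
clock: 9.97
eef_pos: [637.5, -65.5, 68.9]
tcp_rot: [3.142, 0.0, 1.571]
contact_force: [-1.4, 0.1, 1.4]
opening: -0.003
grasp_force: 1.1
clock: 10.63
eef_pos: [637.5, -65.5, 62.7]
tcp_rot: [3.142, 0.0, 1.571]
contact_force: [-0.4, -0.1, 1.9]
opening: -0.003
grasp_force: 1.0
```

```bash

python3 -m inch '[[0,0,0,0,0,0.04,1],[0,0,0,0,0,0.04,1],[0,0,0,0,0,0.03,1],[0,0,0,0,0,0,1],[0,0,0,0,0,0,1]]'
```

```text
clock: 11.05
eef_pos: [637.5, -65.5, 60.1]
tcp_rot: [3.142, 0.0, 1.571]
contact_force: [-1.6, -0.2, 5.2]
opening: 0.001
grasp_force: 2.2
```

```bash

python3 -m inch '[[0,0,0,0,0,0.025,1],[0,0,0,0,0,0,1],[0,0,0,0,0,0,1],[0,0,0,0,0,-0.1,1],[0,0,0,0,0,-0.2,1],[0,0,0,0,0,-0.8,1],[0,0,0,0,0,-1,1],[0,0,0,0,0,-1,1]]'
python3 -m inch '[[0,0,0,0,0,-1,1],[0,0,0,0,0,-0.8,1],[0,0,0,0,0,0,1],[0,0,0,0,0,0,1]]'
```

```text
clock: 11.72
eef_pos: [636.9, -65.3, 137.2]
tcp_rot: [-3.14, -0.0, 1.571]
contact_force: [0.5, -0.4, 0.4]
opening: -0.001
grasp_force: 0.0
clock: 12.05
eef_pos: [638.2, -65.5, 183.2]
tcp_rot: [3.139, 0.0, 1.571]
contact_force: [-0.4, -0.8, -0.1]
opening: -0.004
grasp_force: 0.0
```

```bash

python3 -m inch '[[0,0,0,0.925,-0.095,0,1],[0,0,0,0.925,-0.095,0,1],[0,0,0,0.925,-0.095,0,1],[0,0,0,0.925,-0.095,0,1],[0,0,0,0.925,-0.095,0,1],[0,0,0,0.925,-0.095,0,1],[0,0,0,0.925,-0.095,0,1],[0,0,0,0.925,-0.095,0,1]]'
python3 -m inch '[[0,0,0,0.925,-0.095,0,1],[0,0,0,0.925,-0.095,0,1],[0,0,0,0,0,0,1],[0,0,0,0,0,0,1]]'
python3 - <<'E'
from h import *
from rig import grab_frame
for n in("side","top"):
    f=grab_frame(n);P=depthpts(f)
    for k,c in(("round",(481,154)),("square",(637.3,-66)),("tri",(614.5,166)),("obl",(452.5,-94.7))):
        m=(np.hypot(P[...,0]-c[0],P[...,1]-c[1])<10)&(P[...,2]<70); print(n,k,m.sum(),np.median(P[m],axis=0) if m.any() else None)
E
```

```text
clock: 12.72
eef_pos: [617.3, 120.5, 180.2]
tcp_rot: [-3.139, 0.0, 1.571]
contact_force: [-0.2, 0.7, 0.4]
opening: 0.002
grasp_force: 0.0
clock: 13.05
eef_pos: [612.8, 166.6, 180.4]
tcp_rot: [-3.139, 0.001, 1.573]
contact_force: [-0.8, 0.7, 0.2]
opening: 0.001
grasp_force: 0.0
side round 67 [480.46084442 154.76956938  40.30687181]
side square 25 [635.62800849 -66.45872415  40.53664625]
side tri 55 [614.24377372 165.60847848  49.31260305]
side obl 36 [453.11588449 -94.80501644  49.05845298]
top round 97 [481.1916156  153.98380206  41.7138783 ]
top square 89 [637.58887507 -66.3917604   41.88155246]
top tri 80 [614.73180445 164.7442319   50.96104026]
top obl 104 [452.4520552  -94.80572846  50.75135162]
```

The square button is down, to about 41 mm. Now the triangular one.

```bash

python3 -m inch '[[0,0,0,0,0.06,0.8,1],[0,0,0,0,0,0.8,1],[0,0,0,0,0,0.8,1],[0,0,0,0,0,0.8,1],[0,0,0,0,0,0.5,1],[0,0,0,0,0,0.3,1],[0,0,0,0,0,0,1],[0,0,0,0,0,0,1]]'
python3 - <<'E'
from rig import grab_frame
import cv2
f=grab_frame("side"); cv2.imwrite("pics/s3.png",cv2.resize(f["pixels"][170:330,120:320],None,fx=3,fy=3)[:,:,::-1])
E
```

```text
clock: 13.82
eef_pos: [615.5, 165.4, 82.1]
tcp_rot: [-3.142, 0.0, 1.57]
contact_force: [0.2, -0.0, 0.1]
opening: 0.001
grasp_force: 0.0
```

View pics/s3.png

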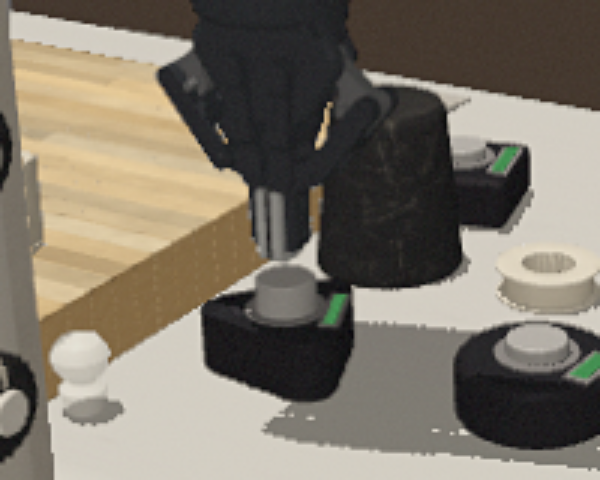

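The fingertips (crop px 280,258) are over the triangular button (286,280). The square and round buttons are both down. Pressing.

```bash

python3 -m inch '[[0,0,0,0,0,0.2,1],[0,0,0,0,0,0.16,1],[0,0,0,0,0,0.04,1],[0,0,0,0,0,0.04,1],[0,0,0,0,0,0.04,1],[0,0,0,0,0,0.04,1],[0,0,0,0,0,0,1],[0,0,0,0,0,0,1]]'
python3 -m inch '[[0,0,0,0,0,0.04,1],[0,0,0,0,0,0.04,1],[0,0,0,0,0,0.04,1],[0,0,0,0,0,0.04,1],[0,0,0,0,0,0.04,1],[0,0,0,0,0,0.04,1],[0,0,0,0,0,0,1],[0,0,0,0,0,0,1]]'
```

```text
clock: 14.53
eef_pos: [615.2, 165.9, 69.0]
tcp_rot: [-3.142, -0.0, 1.571]
contact_force: [-1.2, -0.6, 1.8]
opening: -0.0
grasp_force: 1.1
clock: 15.2
eef_pos: [615.3, 165.8, 62.8]
tcp_rot: [-3.142, -0.0, 1.571]
contact_force: [-0.9, 1.0, 2.0]
opening: -0.0
grasp_force: 1.0
```

```bash

python3 -m inch '[[0,0,0,0,0,0.04,1],[0,0,0,0,0,0.04,1],[0,0,0,0,0,0.04,1],[0,0,0,0,0,0.01,1],[0,0,0,0,0,0,1],[0,0,0,0,0,0,1]]'
python3 -m inch '[[0,0,0,0,0,-0.1,1],[0,0,0,0,0,-0.2,1],[0,0,0,0,0,-0.8,1],[0,0,0,0,0,-1,1],[0,0,0,0,0,-1,1],[0,0,0,0,0,-1,1],[0,0,0,0,0,-0.8,1],[0,0,0,0,0,0,1]]'
python3 - <<'E'
from h import *
from rig import grab_frame
for n in("side","top"):
    f=grab_frame(n);P=depthpts(f)
    for k,c in(("round",(481,154)),("square",(637.3,-66)),("tri",(614.5,166)),("obl",(452.5,-94.7))):
        m=(np.hypot(P[...,0]-c[0],P[...,1]-c[1])<10)&(P[...,2]<70); print(n,k,m.sum(),np.median(P[m],axis=0) if m.any() else None)
E
```

```text
clock: 15.7
eef_pos: [615.3, 165.9, 59.8]
tcp_rot: [3.141, -0.0, 1.571]
contact_force: [-1.9, -0.3, 4.7]
opening: 0.001
grasp_force: 2.4
clock: 16.37
eef_pos: [617.6, 166.3, 186.9]
tcp_rot: [3.135, -0.002, 1.571]
contact_force: [0.6, 0.5, -0.2]
opening: -0.001
grasp_force: 0.0
side round 67 [481.17709448 154.54643527  40.32484628]
side square 27 [636.04895526 -67.65414361  40.27894166]
side tri 61 [614.37520793 165.88128954  40.2733411 ]
side obl 36 [451.91460216 -94.75289116  49.50180624]
top round 97 [481.15387628 153.66145006  41.67216983]
top square 92 [637.31740152 -66.12845874  41.43550092]
top tri 87 [614.72646978 165.86981213  41.64819162]
top obl 103 [452.37925767 -95.44836773  50.33285408]
```

All three buttons are about 9 mm down, the oblong one is up, and the timers haven't moved.

```bash
python3 -m inch '[[0,0,0,0,0,0,1],[0,0,0,0,0,0,1]]' && python3 -c "
from rig import r
print(r.sign_off())"
```

```text
clock: 16.63
eef_pos: [614.5, 165.6, 180.8]
tcp_rot: [-3.139, 0.001, 1.571]
contact_force: [-0.1, 0.1, -0.7]
opening: 0.003
grasp_force: 0.0
the job is handed in; nothing more can be done
None
```

I pressed the round, square and triangular timers' buttons in that order, each about 9 mm down to its stop with a push of roughly 5 N; the oblong button is still up, the timers stayed in place, and the job is handed in at 16.6 s.

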